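# Clamp a tube in a yoke vise with a lift-and-turn ratchet lever

## Task

Clamp the loose metal tube in the yoke vise on the bench: turn the vise's lever clockwise, seen from above, and whenever it comes near its stop post lift it off the serrations, swing it back and let it drop in again for another stroke. Stop when turning the upright grip takes a firm push of about 12 N (running free it takes 6 to 8 N), because much more than that dents the tube. Leave the lever dropped fully home in its serrations, let go of it, and do not disturb the tube or the things standing around.

Things in the scene. Friction and masses are not known exactly. Their poses are not given: they have to be found in the camera images.
- vise: grey bench yoke vise, bolted down, base plate 150 x 120 x 14 mm, 135 mm high to its top plate. Origin: centre of its underside; z up, y along the tube. The screw axis is vertical through the origin. The lever on top points roughly to the vise's -x side. Tightening is clockwise seen from above: the lever goes from the vise's -y side towards its +y side.
- stop_tight (a point): top of the steel stop post, 10 mm thick, 193 mm above the bench, 55 mm from the screw axis, on the vise's +y side. It stops the tightening stroke when the lever is about 0.8 rad past the vise's -x direction. The lever starts 0.2 to 0.5 rad short of that.
- stop_back (a point): top of the like post on the vise's -y side; it stops the lever about 0.8 rad to the other side of the vise's -x direction, the place to start a new stroke.
- grip (a point): middle of the upright black cylindrical grip at the lever's end: 24 mm in diameter, 45 mm tall, spins freely on its own axis. 110 mm from the screw axis and, with the lever home, 189.5 mm above the bench, 22.5 mm above the lever arm's end (arm 16 mm wide, 12 mm thick, with a boss 28 mm wide under the grip).
- hub_axis (a point): point on the screw axis in the middle of the lever's round hub (56 mm across), 159 mm above the bench when the lever is home. The line from it to grip is the lever's direction.
- lever (a joint): how far the lever is lifted (m): 0 = home in the serrations, clear of them above 0.008, at most 0.016. Spring and weight press it down with 6 to 10 N. 12 round-topped teeth, 0.52 rad apart, 0.03 rad play; dropped upon a tooth it stays up and falls home by itself as it is turned on. Home, it drives the screw both ways: swung back unlifted it loosens.
- screw (a joint): angle of the screw (rad), grows as it is tightened; starts at 0 to 0.3; clamping takes 0.4 to 2.1 rad more. Pushing the grip round takes 8 N moving, 6 N if read at a stop, while it runs free, then rises about 20 N per rad once the pad bears: 9 N hardly holds the tube, 12 N is right, over 15 N dents it. Self-locking: it stays where it is left.
- spindle: the vise's round steel spindle under the yoke with the clamping pad (30 mm disc) at its foot. Origin on the screw axis, 133 mm above the bench with the screw at 0, going down 6 mm per rad. The foot's length is set by hand and unknown: the gap between pad and tube is 2 to 11 mm at the start and cannot be told from this pose.
- tube: loose aluminium tube lying in the vise's V block, 42 mm in diameter, 200 mm long, 0.8 kg. Origin at its centre, 62 mm above the bench; its y is its axis.
- oil_bottle: grey oil bottle standing on the bench, 68 mm across, 190 mm tall, origin under its centre; bystander
- carton: cardboard carton 70 x 100 x 60 mm high, origin under its centre; bystander
- bearing: steel bearing ring lying flat, 72 mm across, 20 mm high, origin under its centre; bystander
- grease_tin: steel tin, 64 mm across, 60 mm high, origin under its centre; bystander
Mind the look-alikes: they are no part of the job. What is meant by the vise is not green, and is the larger of those in its own colour. Leave any green or red look-alike of the tube alone.

How it is judged (in metres and radians):
On the way, in this order (a step that is already met when the one before it is completed fails the run):
1. the lever is lifted clear of its serrations (value of joint lever above 0.008 m), for 0.1 s.
2. the tube is clamped (contact force between spindle and tube above 50 N), for 0.2 s.
At the end, for the whole second after the job is handed in: The pad presses the tube into the V block with 50 to 190 N (the grip took about 10 to 15 N to get there), the lever is home in its serrations (lifted less than 2 mm), the tube lies still and square in the V block, less than 12 mm from where it was, and the robot has let go (contact force between spindle and tube between 50 and 190 N and value of joint lever below 0.002 m and x of tube in the frame of vise between -0.004 and 0.004 m and angle between the y axis of tube and the y axis of vise, either way round below 0.06 rad and distance of tube from where it was at the start of the episode below 0.012 m and linear speed of tube below 0.01 m/s); the robot touches nothing.
It fails at once if the tube is dented: more than 190 N of clamping force (contact force between spindle and tube above 190 N).
It fails at once if the tube is shifted by more than 15 mm (distance of tube from where it was at the start of the episode above 0.015 m).
It fails at once if a bystander is moved by more than 15 mm (distance of any of oil_bottle, carton, bearing, grease_tin from where it was at the start of the episode above 0.015 m).
It also fails if it takes over 70 s, if anything falls off the work surface, if the arm or the gripper's body presses on something with over 40 N, if the wrist force passes 120 N, or if a joint passes its speed limit or range.

## Robot

A 6-joint arm with a two-finger parallel gripper is mounted at the origin on the work surface. World frame = base frame: x ahead of the robot, y to its left, z up, the work surface at z = 0. Lengths are in m, angles in degrees, forces in N, time in s.
With the tool pointing down it reaches from about 0.375 to 0.9 m from the base axis. Payload 3.1 kg.
Tool frame: the origin (TCP) lies between the finger pads; the fingertips stand bot.tip_extent ahead of it and the grasp point (between the pads) lies 2 mm behind it (bot.tip_extent is the distance from the TCP to the fingertips, in m); z points along the fingers, y is the direction in which the jaws open and shut (so a half turn about z gives the same grasp; the last joint's range is limited). The gripper opens to 87 mm and grips with 3 to 60 N. Pads are 19 mm wide; open, the fingers measure 117 mm over their backs; the gripper's body (75 mm by 190 mm) begins 51 mm behind the grasp point.
Start: joints at [-85.915, 30.224, 82.088, -0, 67.689, -10.227], TCP at [0.155, -0.606, 0.24] pointing down, gripper open.
Joint ranges: [-176.69, 176.69], [-43.24, 126.21], [12.49, 139.97], [-82, 262], [0, 151.66], [-163.58, 163.58]. Speed limits (degrees/s): [159.86, 159.86, 180, 180, 180, 180].

## Interface

Orientations are given as a 3x3 rotation matrix whose columns are the frame's x, y, z axes.
In Python, from rig import bot, imaging, recognise, masks_of, mark_of gives the robot as it stands.
- The arm moves only by the tool send_rows, never from a script. Its argument "plan" is a list that holds one entry, the list of rows, each a list of 5 numbers: the shift along the world's x, y, z normalised to -1 to 1, where 1 is 0.03 m, then the turn about the world's z normalised to -1 to 1, where 1 is 0.1 rad, then the closure, from -1 (fully open) to 1 (shut). A call has 1 to 20 rows; each row shifts and turns the commanded pose from where the row before left it; what a row does not reach is not made up. A row lasts 1/10 s, in which the tool goes at most 50 mm and 8.59 degrees, less where a joint would pass 70% of its speed; a pose out of reach is approached as far as the arm can. A call with a number of a shift or a turn outside -1 to 1 is refused whole. A call with a gripper value outside its range is refused whole. The fingers move at their own pace and stop on an object; the grip force is fixed at half the most. Time passes only in rows, so rows that do not move let the fingers close. It gives the time, the measured TCP pose, the force and the opening at its end, in the units of the state.
- bot.read_state(): the state, without advancing time (a new reading comes with each control period).
- imaging.capture(name): name is "side" or "top"; returns a dict with "img" (480x640x3 uint8, blue, green, red), "mtx" (3x3 intrinsics, pixels), "pose" (4x4, takes a point from camera to world coordinates). Camera axes: x right, y down, z forward; pixel columns grow to the right and rows downward; lengths in m; the calibration is good to about 2 mm. A picture is of the moment at which its call begins. There is no depth.
- bot.hand_in(): hands the job in, once; it reports no verdict.
Trained networks look in the newest picture that a camera, given by its name, has taken for a name from the list of things; names that differ only in an ending like _2 or _b are one class to them, and where a whole thing is asked for, a point or a joint stands for the part that bears it (a point fixed in the world has none). Each returns a list of dicts, best first, with "conf" (0 to 1); they miss things now and then, are a little off and sometimes report something else, mostly with a low value. They report only what shows in the picture. A call takes as long as a camera call. They do not tell look-alikes from the thing itself.
- recognise(camera, target): "at" ([x, y, z] in m, in world coordinates, good to about 4 mm: the middle of the surface that is visible of it).
- masks_of(camera, target): "region" (480x640 bool, what is visible of it).
- mark_of(camera, target): "at" ([x, y, z] in m, in world coordinates, good to about 4 mm: a listed point, or the origin of a listed thing).
The state is a dict: "time_s": time; "joint_positions": joint angles; "qvel": joint speeds; "tau": joint torques, N m; "position": TCP position; "tcp_rot": TCP orientation; "force": force on the tool from outside, world axes, zero at the start; "moment": the same for the moment, N m; "opening": opening from 0.0 (shut) to 1.0 (fully open).
Only numpy, scipy, OpenCV 4.12 (cv2) and the standard library are available. Lean on these libraries where they do the work, as an engineer would, in place of code of your own. Each camera call takes 0.05 s, during which the arm holds its last target.

## Working session

There is one attempt and no reset: what is moved stays moved. The work goes in short steps, Python scripts to look and compute and a tool call to move; the robot and the scene stay as the last step left them, time stands still between calls to the robot, and variables do not carry over. Pictures are saved under pics/ and viewed, and the job is handed in when it is done.

Besides the shell and the picture viewer there is one more tool, called after "Call:" by a JSON object that holds its "fn" and its "kwargs", one argument or row to a line. send_rows: Moves the arm, as the interface text tells. Its arguments: {"type":"object","properties":{"plan":{"type":"array"}},"required":["plan"]}

```bash
ls; mkdir -p pics; python3 - <<'E'
from rig import bot, imaging, recognise, masks_of, mark_of
import cv2
for n in("side","top"):
    c=imaging.capture(n); cv2.imwrite(f"pics/{n}0.png",c["img"])
    print(n,c["mtx"].tolist(),c["pose"].round(3).tolist())
    for t in["vise","stop_tight","stop_back","grip","hub_axis","tube","oil_bottle","carton","bearing","grease_tin"]:
        print(t,[(round(d["conf"],2),[round(float(x),3) for x in d["at"]]) for d in mark_of(n,t)])
s=bot.read_state();print(s,bot.tip_extent)
E
```

```text
pics
side [[453.1129713121392, 0.0, 320.8994100648019], [0.0, 453.1129713121392, 238.615624699534], [0.0, 0.0, 1.0]] [[-0.818, -0.312, 0.483, 0.071], [-0.575, 0.419, -0.703, 0.72], [0.017, -0.853, -0.522, 0.688], [0.0, 0.0, 0.0, 1.0]]
vise [(0.83, [0.647, -0.206, 0.001]), (0.76, [0.607, 0.021, -0.002]), (0.6, [0.352, 0.098, 0.003]), (0.59, [0.611, 0.021, 0.064])]
stop_tight [(0.92, [0.626, -0.168, 0.151]), (0.88, [0.321, 0.14, 0.19]), (0.81, [0.585, 0.069, 0.193])]
stop_back [(0.9, [0.58, -0.024, 0.194]), (0.8, [0.622, -0.241, 0.152]), (0.71, [0.325, 0.043, 0.194])]
grip [(0.8, [0.249, 0.118, 0.189]), (0.53, [0.565, -0.181, 0.141]), (0.48, [0.51, 0.066, 0.19])]
hub_axis [(0.72, [0.613, 0.015, 0.159]), (0.55, [0.353, 0.098, 0.158]), (0.53, [0.64, -0.205, 0.122])]
tube [(0.85, [0.613, 0.021, 0.062]), (0.83, [0.401, -0.188, 0.02]), (0.66, [0.803, 0.239, 0.02]), (0.47, [0.582, -0.024, 0.195])]
oil_bottle [(0.98, [0.638, 0.39, -0.0])]
carton [(0.72, [0.612, 0.019, 0.159]), (0.69, [0.795, 0.015, -0.002]), (0.16, [0.61, 0.02, 0.0])]
bearing [(0.63, [0.513, -0.38, 0.006])]
grease_tin [(0.78,
[... 1149 characters left out ...]
546e+01,  1.68668133e-03,
        6.76900644e+01, -1.02273454e+01]), 'qvel': array([-0.04378688, -0.00941061,  0.03794976,  0.10131268,  0.05789356,
       -0.04976004]), 'tau': array([ 6.06765152e-04, -4.40025938e+01, -1.76986259e+01,  6.33478398e-02,
        5.04728907e-02, -2.26350727e-05]), 'position': array([ 0.15456075, -0.60555916,  0.23956007]), 'tcp_rot': array([[ 9.68956238e-01,  2.47232295e-01,  2.67867482e-05],
       [ 2.47232295e-01, -9.68956239e-01,  7.23828828e-06],
       [ 2.77447254e-05, -3.91035355e-07, -1.00000000e+00]]), 'force': array([-0.27061525, -0.29228679, -0.89432456]), 'moment': array([-0.02298352,  0.00611158,  0.05053144]), 'opening': 0.9969695584886721} 0.017
```

View pics/side0.png

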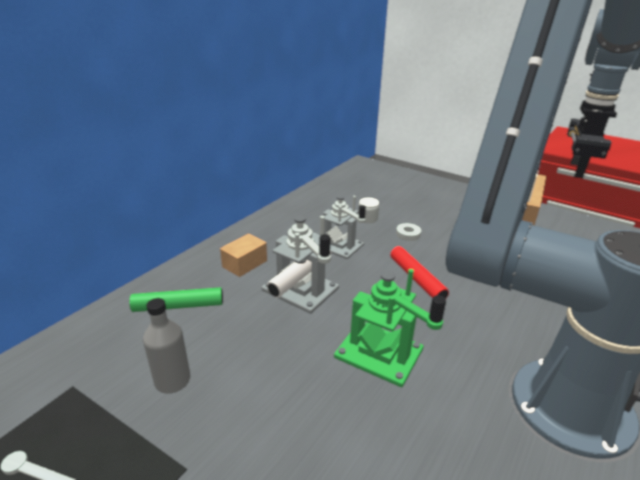

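View pics/top0.png

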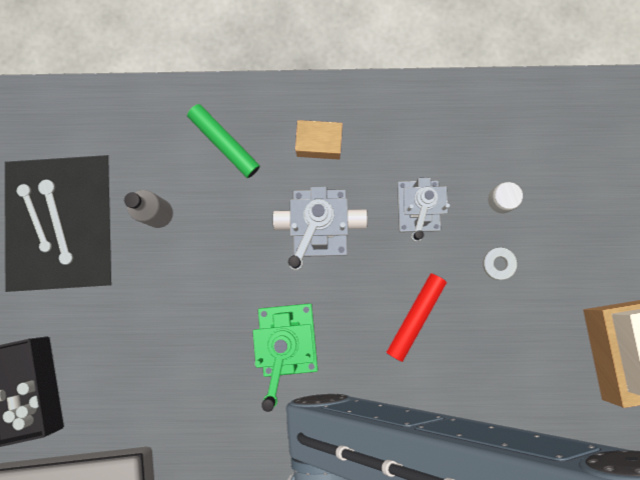

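```bash
python3 - <<'E'
from rig import bot, imaging, recognise, masks_of, mark_of
import cv2, numpy as np
a=cv2.imread("pics/top0.png")[165:285,260:460]; b=cv2.imread("pics/side0.png")[190:310,240:440]
cv2.imwrite("pics/crop0.png",np.vstack([cv2.resize(a,None,fx=2.5,fy=2.5,interpolation=3),cv2.resize(b,None,fx=2.5,fy=2.5,interpolation=3)]))
P={}
for n in("side","top"):
  for k in range(4):
    imaging.capture(n)
    for t in["stop_tight","stop_back","grip","hub_axis","tube","vise"]:
        for d in mark_of(n,t):
            p=np.array(d["at"])
            if d["conf"]>.3 and np.hypot(p[0]-.58,p[1]-.025)<.12: P.setdefault((n,t),[]).append(p)
for k,v in P.items():print(k,len(v),np.median(v,0).round(4),np.std(v,0).round(4))
E
```

```text
('side', 'stop_tight') 5 [0.5835 0.0687 0.1914] [0.0118 0.0193 0.0519]
('side', 'stop_back') 4 [ 0.5797 -0.0244  0.1945] [0.0012 0.001  0.0012]
('side', 'grip') 4 [0.5102 0.0645 0.1891] [0.0011 0.0016 0.0012]
('side', 'hub_axis') 4 [0.6124 0.0189 0.1586] [0.0127 0.0186 0.0165]
('side', 'tube') 4 [0.6118 0.0197 0.064 ] [0.0015 0.0008 0.0009]
('side', 'vise') 5 [ 6.092e-01  1.970e-02 -1.000e-04] [0.0115 0.018  0.0787]
('top', 'stop_tight') 4 [0.5811 0.0672 0.1919] [0.002  0.0017 0.0009]
('top', 'stop_back') 5 [ 0.5844 -0.0262  0.1967] [0.0305 0.0378 0.0039]
('top', 'grip') 3 [0.512  0.0663 0.1875] [0.045  0.022  0.0136]
('top', 'hub_axis') 5 [0.6073 0.0215 0.1599] [0.0115 0.0193 0.0127]
('top', 'vise') 3 [ 0.6081  0.0217 -0.001 ] [0.0012 0.0011 0.0009]
```

View pics/crop0.png

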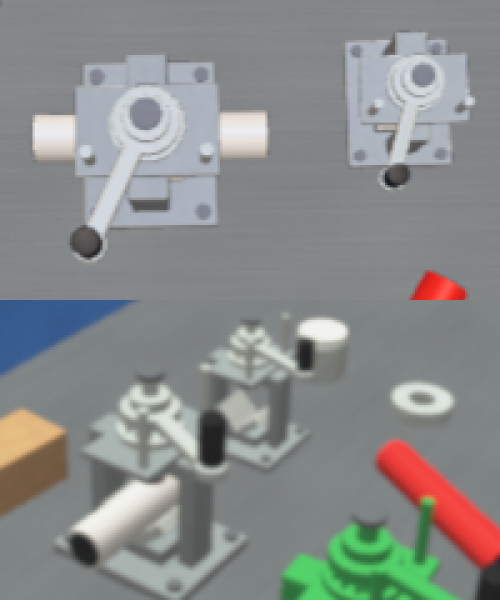

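Call:
{"fn": "send_rows", "kwargs": {
  "plan": [
    [[0,0,1,0.985,-1],[0,0,1,0.985,-1],[0.475,0.895,0.67,0.985,-1],[0.475,0.895,0,0.985,-1],[0.475,0.895,0,0.985,-1],[0.475,0.895,0,0.985,-1],[0.475,0.895,0,0.985,-1],[0.475,0.895,0,0.985,-1],[0.475,0.895,0,0.985,-1],[0.475,0.895,0,0.985,-1],[0.475,0.895,0,0.985,-1],[0.475,0.895,0,0.985,-1],[0.475,0.895,0,0.985,-1],[0.475,0.895,0,0.985,-1],[0.475,0.895,0,0.985,-1],[0.475,0.895,0,0.985,-1],[0.475,0.895,0,0.985,-1],[0.475,0.895,0,0.985,-1],[0.475,0.895,0,0.985,-1],[0.475,0.895,0,0.985,-1]]
  ]
}}

```text
time_s: 5.9
position: [0.4115, -0.1211, 0.3199]
tcp_rot: [[-0.608, 0.794, 0.001], [0.794, 0.608, -0.0], [-0.001, 0.0, -1.0]]
force: [0.5, -0.9, -0.3]
opening: 1.002
```

Call:
{"fn": "send_rows", "kwargs": {
  "plan": [
    [[0.475,0.895,0,0.7,-1],[0.475,0.895,0,0.7,-1],[0.475,0.895,0,0.7,-1],[0.475,0.895,0,0.7,-1],[0.475,0.895,0,0.7,-1],[0.475,0.895,0,0.7,-1],[0.475,0.895,0,0.7,-1],[0,0,-0.6,0,-1],[0,0,-0.6,0,-1],[0,0,-0.4,0,-1],[0,0,0,0,-1],[0,0,0,0,-1]]
  ]
}}

```text
time_s: 7.1
position: [0.511, 0.0655, 0.2719]
tcp_rot: [[-0.908, 0.419, 0.0], [0.419, 0.908, -0.0], [-0.0, 0.0, -1.0]]
force: [-0.5, -0.5, 0.7]
opening: 0.996
```

```bash
python3 - <<'E'
from rig import bot, imaging
import cv2, numpy as np
s=bot.read_state();print(s["time_s"],s["joint_positions"].round(1),s["position"].round(4),s["tcp_rot"][:,1].round(3),s["force"].round(2),s["moment"].round(3))
a=imaging.capture("top")["img"][165:315,220:420]; b=imaging.capture("side")["img"][150:300,220:420]
cv2.imwrite("pics/c1.png",np.hstack([cv2.resize(a,None,fx=2,fy=2),cv2.resize(b,None,fx=2,fy=2)]))
E
```

```text
7.1 [ -5.1  19.4  95.4  -0.   65.1 -70.4] [0.511  0.0655 0.2719] [0.419 0.908 0.   ] [-0.48 -0.53  0.67] [ 0.065 -0.123  0.006]
```

View pics/c1.png

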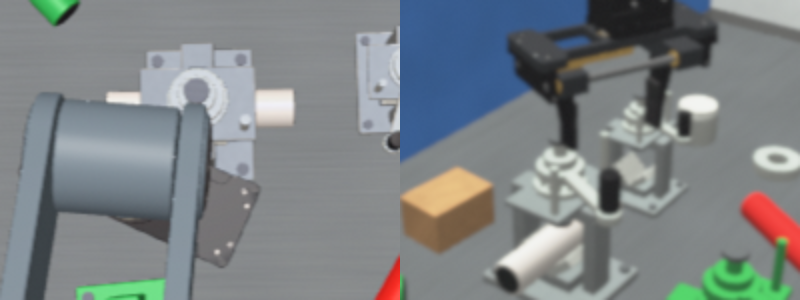

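Call:
{"fn": "send_rows", "kwargs": {
  "plan": [
    [[0,0,-0.6,0,-1],[0,0,-0.6,0,-1],[0,0,-0.6,0,-1],[0,0,-0.6,0,-1],[0,0,-0.27,0,-1],[0,0,0,0,-1],[0,0,0,0,1],[0,0,0,0,1],[0,0,0,0,1],[0,0,0,0,1],[0,0,0,0,1],[0,0,0,0,1],[0,0,0,0,1],[0,0,0,0,1]]
  ]
}}

```text
time_s: 8.6
position: [0.5108, 0.0657, 0.1915]
tcp_rot: [[-0.908, 0.419, -0.0], [0.419, 0.908, -0.0], [0.0, -0.0, -1.0]]
force: [0.2, -0.5, 0.0]
opening: 0.36
```

```bash
cat > h.py <<'E'
from rig import bot, imaging
import cv2, numpy as np
C=np.array([.610,.0205])
def st():
    s=bot.read_state();p=s["position"];f=s["force"]-0*np.array([-.2,-.4,0]);v=p[:2]-C;ph=np.arctan2(v[1],-v[0])
    t=np.array([np.sin(ph),np.cos(ph)]);r=v/np.hypot(*v)
    ty=s["tcp_rot"][:,1]
    print("t %.2f pos"%s["time_s"],p.round(4),"phi %.3f r %.4f"%(ph,np.hypot(*v)),"toolphi %.3f"%np.arctan2(ty[0],ty[1]),"F",f.round(2),"Ftan %.2f Frad %.2f"%(f[:2]@t,f[:2]@r),"open %.3f"%s["opening"],"j6 %.0f"%s["joint_positions"][5])
def pic(name):
    a=imaging.capture("top")["img"][165:315,220:420]; b=imaging.capture("side")["img"][170:320,220:420]
    cv2.imwrite("pics/"+name,np.hstack([cv2.resize(a,None,fx=2,fy=2),cv2.resize(b,None,fx=2,fy=2)]))
E
python3 -c "
from h import *
st();pic('c2.png')"
```

```text
t 8.60 pos [0.5108 0.0657 0.1915] phi 0.427 r 0.1090 toolphi 0.432 F [ 0.18 -0.48  0.02] Ftan -0.36 Frad -0.36 open 0.360 j6 -70
```

View pics/c2.png

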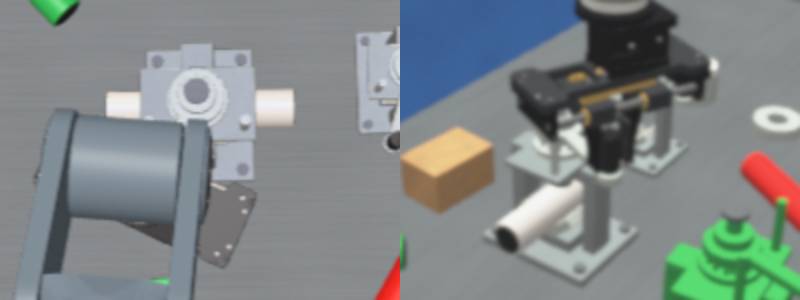

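Call:
{"fn": "send_rows", "kwargs": {
  "plan": [
    [[0,0,0,0,1],[0,0,0,0,1],[0,0,0,0,1],[0,0,0,0,1]]
  ]
}}

```text
time_s: 9.1
position: [0.5108, 0.0657, 0.1915]
tcp_rot: [[-0.908, 0.418, -0.0], [0.418, 0.908, 0.0], [0.0, -0.0, -1.0]]
force: [-0.5, 0.5, -0.0]
opening: 0.27
```

```bash
python3 -c "
from h import *
st()"
```

```text
t 9.10 pos [0.5108 0.0657 0.1915] phi 0.427 r 0.1091 toolphi 0.432 F [-0.49  0.46 -0.03] Ftan 0.22 Frad 0.63 open 0.270 j6 -70
```

Call:
{"fn": "send_rows", "kwargs": {
  "plan": [
    [[0,0,0.14,0,1],[0,0,0.14,0,1],[0,0,0.14,0,1],[0,0,0,0,1],[0,0,0,0,1]]
  ]
}}

```text
time_s: 9.6
position: [0.5115, 0.0654, 0.2042]
tcp_rot: [[-0.908, 0.418, 0.002], [0.418, 0.908, -0.001], [-0.002, 0.0, -1.0]]
force: [4.9, -2.6, -8.2]
opening: 0.263
```

```bash
python3 -c "
from h import *
st();pic('c3.png')
from rig import mark_of
for n in('side',):
  print([(d['conf'],d['at'].round(4) if hasattr(d['at'],'round') else d['at']) for d in mark_of(n,'hub_axis')])"
```

```text
t 9.60 pos [0.5115 0.0654 0.2042] phi 0.428 r 0.1083 toolphi 0.432 F [ 4.87 -2.56 -8.16] Ftan -0.31 Frad -5.49 open 0.263 j6 -70
[(0.88, [0.3533, 0.1015, 0.1605]), (0.73, [0.6139, 0.0201, 0.1631])]
```

View pics/c3.png

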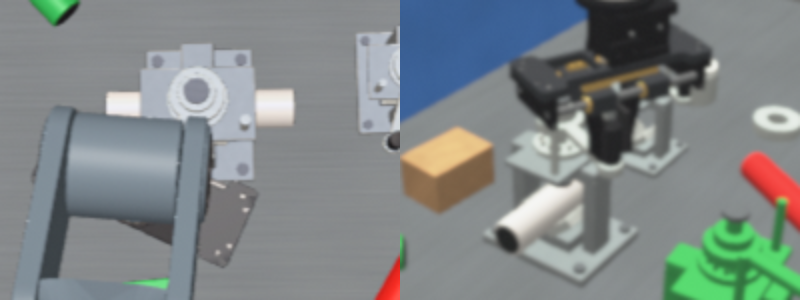

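```bash
cat >> h.py <<'E'
def arc(a,b,n,r=.1091):
    q=np.linspace(a,b,n+1); P=np.c_[C[0]-r*np.cos(q),C[1]+r*np.sin(q)]
    for d in np.diff(P,axis=0): print([round(float(x),3) for x in d/.03],"turn",round(-(b-a)/n/.1,3))
E
python3 -c "
from h import *
arc(.427,-.62,12)"
```

```text
[-0.119, -0.294] turn 0.872
[-0.093, -0.303] turn 0.872
[-0.066, -0.31] turn 0.872
[-0.038, -0.315] turn 0.872
[-0.011, -0.317] turn 0.872
[0.017, -0.317] turn 0.872
[0.044, -0.314] turn 0.872
[0.072, -0.309] turn 0.872
[0.098, -0.302] turn 0.872
[0.124, -0.292] turn 0.872
[0.149, -0.28] turn 0.872
[0.173, -0.266] turn 0.872
```

Call:
{"fn": "send_rows", "kwargs": {
  "plan": [
    [[-0.119,-0.294,0,0.872,1],[-0.093,-0.303,0,0.872,1],[-0.066,-0.31,0,0.872,1],[-0.038,-0.315,0,0.872,1],[-0.011,-0.317,0,0.872,1],[0.017,-0.317,0,0.872,1],[0.044,-0.314,0,0.872,1],[0.072,-0.309,0,0.872,1],[0.098,-0.302,0,0.872,1],[0.124,-0.292,0,0.872,1],[0.149,-0.28,0,0.872,1],[0.173,-0.266,0,0.872,1],[0,0,0,0,1],[0,0,0,0,1]]
  ]
}}

```text
time_s: 11.15
position: [0.5212, -0.0416, 0.2037]
tcp_rot: [[-0.818, -0.575, -0.0], [-0.575, 0.818, 0.003], [-0.001, 0.002, -1.0]]
force: [4.2, 4.5, -8.1]
opening: 0.27
```

```bash
python3 -c "
from h import *
st();pic('c4.png')"
```

```text
t 11.15 pos [ 0.5212 -0.0416  0.2037] phi -0.610 r 0.1084 toolphi -0.613 F [ 4.22  4.47 -8.06] Ftan 1.24 Frad -6.02 open 0.270 j6 -142
```

View pics/c4.png

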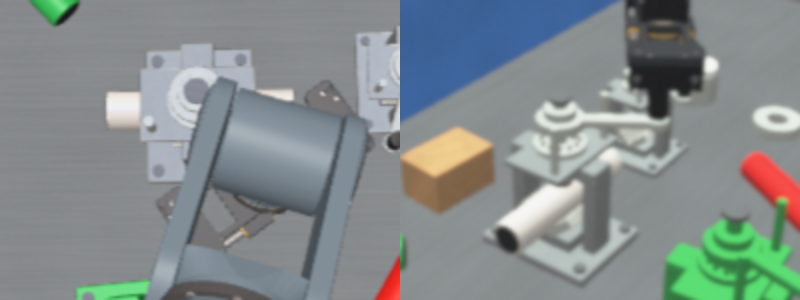

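Call:
{"fn": "send_rows", "kwargs": {
  "plan": [
    [[0.021,-0.03,0,0.05,1],[0,0,-0.14,0,1],[0,0,-0.14,0,1],[0,0,-0.14,0,1],[0,0,0,0,1],[0,0,0,0,1]]
  ]
}}

```text
time_s: 11.85
position: [0.5219, -0.0438, 0.192]
tcp_rot: [[-0.814, -0.581, 0.0], [-0.581, 0.814, -0.0], [-0.0, -0.0, -1.0]]
force: [2.7, 1.9, -1.6]
opening: 0.267
```

```bash
python3 -c "
from h import *
st();pic('c5.png')"
```

```text
t 11.85 pos [ 0.5219 -0.0438  0.192 ] phi -0.630 r 0.1090 toolphi -0.620 F [ 2.7   1.91 -1.62] Ftan -0.05 Frad -3.31 open 0.267 j6 -143
```

View pics/c5.png

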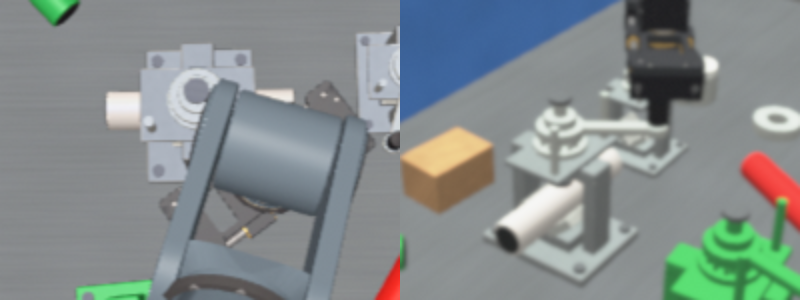

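```bash
python3 -c "
from h import *
arc(-.63,.77,40)"
```

```text
[-0.073, 0.104] turn -0.35
[-0.069, 0.107] turn -0.35
[-0.066, 0.109] turn -0.35
[-0.062, 0.111] turn -0.35
[-0.058, 0.113] turn -0.35
[-0.054, 0.115] turn -0.35
[-0.05, 0.117] turn -0.35
[-0.046, 0.119] turn -0.35
[-0.042, 0.12] turn -0.35
[-0.037, 0.122] turn -0.35
[-0.033, 0.123] turn -0.35
[-0.029, 0.124] turn -0.35
[-0.024, 0.125] turn -0.35
[-0.02, 0.126] turn -0.35
[-0.016, 0.126] turn -0.35
[-0.011, 0.127] turn -0.35
[-0.007, 0.127] turn -0.35
[-0.002, 0.127] turn -0.35
[0.002, 0.127] turn -0.35
[0.007, 0.127] turn -0.35
[0.011, 0.127] turn -0.35
[0.016, 0.126] turn -0.35
[0.02, 0.126] turn -0.35
[0.024, 0.125] turn -0.35
[0.029, 0.124] turn -0.35
[0.033, 0.123] turn -0.35
[0.037, 0.122] turn -0.35
[0.042, 0.12] turn -0.35
[0.046, 0.119] turn -0.35
[0.05, 0.117] turn -0.35
[0.054, 0.115] turn -0.35
[0.058, 0.113] turn -0.35
[0.062, 0.111] turn -0.35
[0.066, 0.109] turn -0.35
[0.069, 0.107] turn -0.35
[0.073, 0.104] turn -0.35
[0.077, 0.102] turn -0.35
[0.08, 0.099] turn -0.35
[0.084, 0.096] turn -0.35
[0.087, 0.093] turn -0.35
```

Call:
{"fn": "send_rows", "kwargs": {
  "plan": [
    [[-0.073,0.104,-0.02,-0.35,1],[-0.069,0.107,0,-0.35,1],[-0.066,0.109,0,-0.35,1],[-0.062,0.111,0,-0.35,1],[-0.058,0.113,0,-0.35,1]]
  ]
}}

```text
time_s: 12.45
position: [0.514, -0.0308, 0.1921]
tcp_rot: [[-0.903, -0.43, 0.005], [-0.43, 0.903, -0.007], [-0.001, -0.009, -1.0]]
force: [1.5, -7.9, -1.7]
opening: 0.265
```

```bash
python3 -c "
from h import *
st()"
```

```text
t 12.45 pos [ 0.514  -0.0308  0.1921] phi -0.491 r 0.1088 toolphi -0.445 F [ 1.49 -7.85 -1.72] Ftan -7.63 Frad 2.39 open 0.265 j6 -131
```

Call:
{"fn": "send_rows", "kwargs": {
  "plan": [
    [[-0.054,0.115,0,-0.35,1],[-0.05,0.117,0,-0.35,1],[-0.046,0.119,0,-0.35,1],[-0.042,0.12,0,-0.35,1],[-0.037,0.122,0,-0.35,1]]
  ]
}}

```text
time_s: 12.95
position: [0.5065, -0.0131, 0.1919]
tcp_rot: [[-0.964, -0.267, 0.003], [-0.267, 0.964, -0.007], [-0.001, -0.008, -1.0]]
force: [0.3, -7.5, -0.7]
opening: 0.269
```

```bash
python3 -c "
from h import *
st()"
```

```text
t 12.95 pos [ 0.5065 -0.0131  0.1919] phi -0.314 r 0.1088 toolphi -0.270 F [ 0.34 -7.48 -0.73] Ftan -7.22 Frad 1.98 open 0.269 j6 -119
```

Call:
{"fn": "send_rows", "kwargs": {
  "plan": [
    [[-0.033,0.123,0,-0.35,1],[-0.029,0.124,0,-0.35,1],[-0.024,0.125,0,-0.35,1],[-0.02,0.126,0,-0.35,1]]
  ]
}}

```text
time_s: 13.35
position: [0.5027, 0.002, 0.1918]
tcp_rot: [[-0.992, -0.13, 0.002], [-0.13, 0.992, -0.007], [-0.001, -0.007, -1.0]]
force: [0.6, -7.9, -0.1]
opening: 0.267
```

```bash
python3 -c "
from h import *
st()"
```

```text
t 13.35 pos [0.5027 0.002  0.1918] phi -0.170 r 0.1089 toolphi -0.130 F [ 0.59 -7.95 -0.13] Ftan -7.93 Frad 0.77 open 0.267 j6 -109
```

Call:
{"fn": "send_rows", "kwargs": {
  "plan": [
    [[-0.016,0.126,0,-0.35,1],[-0.011,0.127,0,-0.35,1],[-0.007,0.127,0,-0.35,1],[-0.002,0.127,0,-0.35,1]]
  ]
}}

```text
time_s: 13.75
position: [0.5011, 0.0174, 0.1917]
tcp_rot: [[-1.0, 0.01, 0.0], [0.01, 1.0, -0.007], [-0.0, -0.007, -1.0]]
force: [-0.3, -7.9, -0.7]
opening: 0.269
```

```bash
python3 -c "
from h import *
st()"
```

```text
t 13.75 pos [0.5011 0.0174 0.1917] phi -0.029 r 0.1089 toolphi 0.010 F [-0.34 -7.85 -0.65] Ftan -7.84 Frad 0.56 open 0.269 j6 -100
```

Call:
{"fn": "send_rows", "kwargs": {
  "plan": [
    [[0.002,0.127,0,-0.35,1],[0.007,0.127,0,-0.35,1],[0.011,0.127,0,-0.35,1],[0.016,0.126,0,-0.35,1]]
  ]
}}

```text
time_s: 14.15
position: [0.5017, 0.0327, 0.1915]
tcp_rot: [[-0.989, 0.149, -0.001], [0.149, 0.989, -0.006], [-0.0, -0.006, -1.0]]
force: [-1.2, -7.7, 0.1]
opening: 0.267
```

```bash
python3 -c "
from h import *
st()"
```

```text
t 14.15 pos [0.5017 0.0327 0.1915] phi 0.112 r 0.1090 toolphi 0.150 F [-1.17 -7.68  0.07] Ftan -7.76 Frad 0.30 open 0.267 j6 -90
```

Call:
{"fn": "send_rows", "kwargs": {
  "plan": [
    [[0.02,0.126,0,-0.35,1],[0.024,0.125,0,-0.35,1],[0.029,0.124,0,-0.35,1],[0.033,0.123,0,-0.35,1]]
  ]
}}

```text
time_s: 14.55
position: [0.5042, 0.0471, 0.1914]
tcp_rot: [[-0.959, 0.285, -0.003], [0.285, 0.958, -0.008], [0.0, -0.008, -1.0]]
force: [-1.1, -10.8, 0.5]
opening: 0.269
```

```bash
python3 -c "
from h import *
st()"
```

```text
t 14.55 pos [0.5042 0.0471 0.1914] phi 0.246 r 0.1091 toolphi 0.289 F [ -1.09 -10.81   0.52] Ftan -10.75 Frad -1.57 open 0.269 j6 -80
```

Call:
{"fn": "send_rows", "kwargs": {
  "plan": [
    [[0,0,0,0,1],[0,0,0,0,1]]
  ]
}}

```text
time_s: 14.75
position: [0.5043, 0.0474, 0.1914]
tcp_rot: [[-0.959, 0.284, -0.002], [0.284, 0.959, -0.007], [0.0, -0.007, -1.0]]
force: [-2.5, -8.9, -0.3]
opening: 0.266
```

```bash
python3 -c "
from h import *
st()"
```

```text
t 14.75 pos [0.5043 0.0474 0.1914] phi 0.249 r 0.1091 toolphi 0.288 F [-2.49 -8.88 -0.31] Ftan -9.22 Frad 0.22 open 0.266 j6 -80
```

Call:
{"fn": "send_rows", "kwargs": {
  "plan": [
    [[0.037,0.122,0,-0.35,1],[0.042,0.12,0,-0.35,1]]
  ]
}}

```text
time_s: 14.95
position: [0.5061, 0.0539, 0.1913]
tcp_rot: [[-0.936, 0.351, -0.004], [0.351, 0.936, -0.008], [0.001, -0.009, -1.0]]
force: [-3.0, -11.3, 1.1]
opening: 0.27
```

```bash
python3 -c "
from h import *
st()"
```

```text
t 14.95 pos [0.5061 0.0539 0.1913] phi 0.311 r 0.1091 toolphi 0.359 F [ -2.97 -11.32   1.07] Ftan -11.69 Frad -0.63 open 0.270 j6 -75
```

Call:
{"fn": "send_rows", "kwargs": {
  "plan": [
    [[0,0,0,0,1],[0,0,0,0,1]]
  ]
}}

```text
time_s: 15.15
position: [0.5062, 0.0542, 0.1913]
tcp_rot: [[-0.937, 0.35, -0.003], [0.35, 0.937, -0.008], [0.001, -0.008, -1.0]]
force: [-1.9, -10.8, 1.0]
opening: 0.268
```

```bash
python3 -c "
from h import *
st()"
```

```text
t 15.15 pos [0.5062 0.0542 0.1913] phi 0.314 r 0.1091 toolphi 0.358 F [ -1.92 -10.8    1.01] Ftan -10.87 Frad -1.51 open 0.268 j6 -75
```

Call:
{"fn": "send_rows", "kwargs": {
  "plan": [
    [[-0.035,-0.1,0,0.3,1],[0,0,0,0,1],[0,0,0,0,-1],[0,0,0,0,-1],[0,0,0,0,-1],[0,0,0,0,-1],[0,0,0,0,-1],[0,0,0,0,-1],[0,0,0,0,-1],[0,0,0,0,-1]]
  ]
}}

```text
time_s: 16.15
position: [0.5065, 0.055, 0.1909]
tcp_rot: [[-0.946, 0.324, -0.0], [0.324, 0.946, 0.0], [0.0, 0.0, -1.0]]
force: [0.3, -0.9, -0.0]
opening: 0.914
```

```bash
python3 -c "
from h import *
st()"
```

```text
t 16.15 pos [0.5065 0.055  0.1909] phi 0.322 r 0.1091 toolphi 0.330 F [ 0.3  -0.86 -0.03] Ftan -0.72 Frad -0.56 open 0.914 j6 -77
```

Free of the grip; now rise straight up, then away toward the robot's right to look.

Call:
{"fn": "send_rows", "kwargs": {
  "plan": [
    [[0,0,0,0,-1],[0,0,0.5,0,-1],[0,0,1,0,-1],[0,0,1,0,-1],[0,0,1,0,-1],[0,0,0.7,0,-1],[-0.2,-1,0,0,-1],[-0.2,-1,0,0,-1],[-0.2,-1,0,0,-1],[-0.2,-1,0,0,-1],[-0.2,-1,0,0,-1],[-0.2,-1,0,0,-1],[-0.2,-1,0,0,-1],[-0.2,-1,0,0,-1],[0,0,0,0,-1]]
  ]
}}

```text
time_s: 17.65
position: [0.4583, -0.1885, 0.317]
tcp_rot: [[-0.945, 0.328, 0.0], [0.328, 0.945, -0.002], [-0.001, -0.002, -1.0]]
force: [0.4, 0.6, -0.6]
opening: 1.002
```

```bash
python3 - <<'E'
from h import *
from rig import mark_of
st();pic('c6.png')
for n in("side","top"):
    for t in["grip","hub_axis","tube","spindle","vise","oil_bottle","carton","bearing","grease_tin"]:
        print(n,t,[(round(d["conf"],2),[round(float(x),3) for x in d["at"]]) for d in mark_of(n,t)])
E
```

```text
t 17.65 pos [ 0.4583 -0.1885  0.317 ] phi -0.943 r 0.2582 toolphi 0.334 F [ 0.43  0.6  -0.57] Ftan 0.00 Frad -0.74 open 1.002 j6 -106
side grip [(0.83, [0.246, 0.118, 0.187]), (0.66, [0.505, 0.043, 0.192]), (0.46, [0.565, -0.179, 0.142])]
side hub_axis [(0.94, [0.358, 0.1, 0.159]), (0.89, [0.611, 0.021, 0.159]), (0.79, [0.641, -0.205, 0.122])]
side tube [(0.95, [0.4, -0.188, 0.022]), (0.94, [0.613, 0.02, 0.064]), (0.79, [0.8, 0.237, 0.024])]
side spindle []
side vise [(0.8, [0.608, 0.024, -0.002]), (0.72, [0.353, 0.1, 0.003]), (0.56, [0.646, -0.204, 0.004])]
side oil_bottle [(0.88, [0.635, 0.392, 0.002])]
side carton [(0.95, [0.796, 0.018, -0.001])]
side bearing [(0.85, [0.511, -0.381, 0.004]), (0.5, [0.612, 0.019, 0.063])]
side grease_tin [(0.6, [0.658, -0.39, 0.004])]
top grip [(0.76, [0.247, 0.113, 0.189]), (0.61, [0.563, -0.181, 0.142])]
top hub_axis [(0.94, [0.352, 0.098, 0.159]), (0.83, [0.609, 0.021, 0.161]), (0.72, [0.644, -0.201, 0.119])]
top tube [(0.79, [0.799, 0.239, 0.02]), (0.52, [0.396, -0.184, 0.022])]
top spindle [(0.55, [0.795, 0.02, 0.002])]
top vise [(0.81, [0.65, -0.205, -0.001]), (0.72, [0.351, 0.095, -0.007]), (0.51, [0.64, 0.39, -0.003])]
top oil_bottle [(0.67, [0.639, 0.392, -0.001])]
top carton [(0.55, [0.799, 0.022, 0.002])]
top bearing [(0.8, [0.516, -0.383, 0.003])]
top grease_tin [(0.7, [0.657, -0.396, 0.003])]
```

View pics/c6.png

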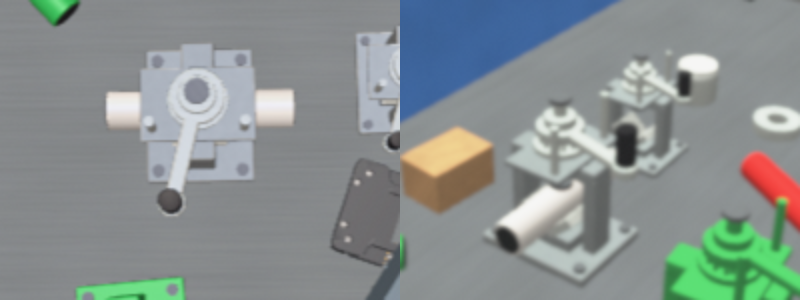

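```bash
python3 - <<'E'
from h import *
from rig import mark_of, masks_of
import cv2
def ray(c,u,v,z):
    K=c["mtx"];T=c["pose"];d=T[:3,:3]@np.linalg.solve(K,[u,v,1]);o=T[:3,3];return (o+d*(z-o[2])/d[2]).round(4)
c=imaging.capture("top")
im=c["img"]; 
# dark grip top at z .212
for name,I in(("before",cv2.imread("pics/top0.png")),("now",im)):
    g=I.max(2); m=(g<75).astype(np.uint8)
    n,l,s,ce=cv2.connectedComponentsWithStats(m[235:285,280:340])
    for i in range(1,n):
        if s[i,4]>30:
            u,v=ce[i]+[280,235]; print(name,s[i],(round(u,1),round(v,1)),"z.205",ray(c,u,v,.205))
for k in range(4):
    imaging.capture("side");print([np.round(d["at"],4).tolist() for d in mark_of("side","grip") if d["at"][0]>.4 and d["at"][1]>-.1], end=' ')
    imaging.capture("top");print([np.round(d["at"],4).tolist() for d in mark_of("top","grip") if d["at"][0]>.4 and d["at"][1]>-.1])
E
```

```text
[[0.5051, 0.0431, 0.1881], [0.585, 0.0686, 0.1942]] [[0.5024, 0.0474, 0.1891]]
[[0.5055, 0.0451, 0.1923]] [[0.5021, 0.045, 0.1922]]
[[0.502, 0.0452, 0.1894]] [[0.501, 0.0459, 0.1903]]
[[0.5033, 0.0424, 0.1926]] [[0.5029, 0.048, 0.1909], [0.5853, -0.0252, 0.1964]]
```

Call:
{"fn": "send_rows", "kwargs": {
  "plan": [
    [[0.186,0.975,0,0.12,-1],[0.186,0.975,0,0.12,-1],[0.186,0.975,0,0.12,-1],[0.186,0.975,0,0.12,-1],[0.186,0.975,0,0.12,-1],[0.186,0.975,0,0.12,-1],[0.186,0.975,0,0.12,-1],[0.186,0.975,0,0.12,-1],[0,0,-0.9,0,-1],[0,0,-0.9,0,-1],[0,0,-0.9,0,-1],[0,0,-0.8,0,-1],[0,0,-0.4,0,-1],[0,0,-0.27,0,1],[0,0,0,0,1],[0,0,0,0,1],[0,0,0,0,1],[0,0,0,0,1],[0,0,0,0,1],[0,0,0,0,1]]
  ]
}}

```text
time_s: 21.5
position: [0.5033, 0.0488, 0.1922]
tcp_rot: [[-0.973, 0.232, 0.001], [0.232, 0.973, -0.0], [-0.001, 0.0, -1.0]]
force: [0.2, -0.2, -0.2]
opening: 0.443
```

```bash
python3 -c "
from h import *
st()"
```

```text
t 21.50 pos [0.5033 0.0488 0.1922] phi 0.260 r 0.1104 toolphi 0.234 F [ 0.21 -0.18 -0.18] Ftan -0.12 Frad -0.25 open 0.443 j6 -84
```

Call:
{"fn": "send_rows", "kwargs": {
  "plan": [
    [[0,0,0,0,1],[0,0,0,0,1]]
  ]
}}

```text
time_s: 21.7
position: [0.5031, 0.0488, 0.1919]
tcp_rot: [[-0.973, 0.232, -0.0], [0.232, 0.973, -0.0], [0.0, -0.0, -1.0]]
force: [-0.6, -1.0, -0.3]
opening: 0.265
```

```bash
python3 -c "
from h import *
st()"
```

```text
t 21.70 pos [0.5031 0.0488 0.1919] phi 0.258 r 0.1106 toolphi 0.234 F [-0.64 -1.02 -0.33] Ftan -1.15 Frad 0.35 open 0.265 j6 -84
```

Call:
{"fn": "send_rows", "kwargs": {
  "plan": [
    [[0,0,0,0,1],[0,0,0,0,1],[0,0,0,0,1],[0,0,0,0,1]]
  ]
}}

```text
time_s: 22.1
position: [0.503, 0.0488, 0.1918]
tcp_rot: [[-0.973, 0.232, -0.0], [0.232, 0.973, -0.0], [0.0, -0.0, -1.0]]
force: [-0.6, -1.7, 1.0]
opening: 0.266
```

```bash
python3 -c "
from h import *
st()"
```

```text
t 22.10 pos [0.503  0.0488 0.1918] phi 0.259 r 0.1106 toolphi 0.234 F [-0.55 -1.66  0.96] Ftan -1.75 Frad 0.11 open 0.266 j6 -84
```

Call:
{"fn": "send_rows", "kwargs": {
  "plan": [
    [[0.019,0.07,0,-0.2,1],[0,0,0,0,1],[0,0,0,0,1]]
  ]
}}

```text
time_s: 22.4
position: [0.5036, 0.0506, 0.1918]
tcp_rot: [[-0.968, 0.251, -0.0], [0.251, 0.968, -0.001], [0.0, -0.001, -1.0]]
force: [-1.3, -4.4, 1.1]
opening: 0.269
```

```bash
python3 -c "
from h import *
st()"
```

```text
t 22.40 pos [0.5036 0.0506 0.1918] phi 0.276 r 0.1106 toolphi 0.254 F [-1.35 -4.35  1.07] Ftan -4.56 Frad 0.11 open 0.269 j6 -82
```

Call:
{"fn": "send_rows", "kwargs": {
  "plan": [
    [[0.019,0.07,0,-0.2,1],[0,0,0,0,1],[0,0,0,0,1]]
  ]
}}

```text
time_s: 22.7
position: [0.504, 0.0522, 0.1918]
tcp_rot: [[-0.963, 0.271, -0.001], [0.271, 0.963, -0.002], [0.0, -0.002, -1.0]]
force: [-1.9, -5.8, 1.2]
opening: 0.269
```

```bash
python3 -c "
from h import *
st()"
```

```text
t 22.70 pos [0.504  0.0522 0.1918] phi 0.291 r 0.1107 toolphi 0.274 F [-1.91 -5.75  1.23] Ftan -6.06 Frad 0.19 open 0.269 j6 -81
```

Call:
{"fn": "send_rows", "kwargs": {
  "plan": [
    [[0.021,0.07,0,-0.2,1],[0,0,0,0,1],[0,0,0,0,1]]
  ]
}}

```text
time_s: 23.0
position: [0.5044, 0.0536, 0.1917]
tcp_rot: [[-0.957, 0.289, -0.002], [0.289, 0.957, -0.003], [0.001, -0.004, -1.0]]
force: [-1.8, -8.2, 1.4]
opening: 0.269
```

```bash
python3 -c "
from h import *
st()"
```

```text
t 23.00 pos [0.5044 0.0536 0.1917] phi 0.304 r 0.1107 toolphi 0.294 F [-1.79 -8.17  1.44] Ftan -8.33 Frad -0.73 open 0.269 j6 -79
```

Call:
{"fn": "send_rows", "kwargs": {
  "plan": [
    [[0.011,0.035,0,-0.1,1],[0,0,0,0,1],[0,0,0,0,1]]
  ]
}}

```text
time_s: 23.3
position: [0.5046, 0.0542, 0.1917]
tcp_rot: [[-0.954, 0.299, -0.002], [0.299, 0.954, -0.004], [0.001, -0.005, -1.0]]
force: [-2.7, -9.7, 1.4]
opening: 0.268
```

```bash
python3 -c "
from h import *
from rig import mark_of
st()
imaging.capture('side');print([np.round(d['at'],4).tolist() for d in mark_of('side','grip') if d['at'][0]>.4 and d['at'][1]>-.1])"
```

```text
t 23.30 pos [0.5046 0.0542 0.1917] phi 0.309 r 0.1107 toolphi 0.303 F [-2.67 -9.73  1.41] Ftan -10.08 Frad -0.42 open 0.268 j6 -79
[[0.5048, 0.0531, 0.1907]]
```

Call:
{"fn": "send_rows", "kwargs": {
  "plan": [
    [[-0.028,-0.087,0,0.25,1],[-0.028,-0.087,0,0.25,1],[0,0,0,0,1],[0,0,0,0,1]]
  ]
}}

```text
time_s: 23.8
position: [0.5036, 0.0508, 0.1918]
tcp_rot: [[-0.968, 0.252, -0.0], [0.252, 0.968, -0.0], [-0.0, -0.0, -1.0]]
force: [-1.1, -4.2, -0.4]
opening: 0.263
```

```bash
python3 -c "
from h import *
st()"
```

```text
t 23.80 pos [0.5036 0.0508 0.1918] phi 0.277 r 0.1106 toolphi 0.255 F [-1.13 -4.25 -0.37] Ftan -4.40 Frad -0.07 open 0.263 j6 -82
```

The force/angle curve is the same going back (4.4 N at 0.277 rad), so that motion is lever windup and the screw held. Releasing.

Call:
{"fn": "send_rows", "kwargs": {
  "plan": [
    [[0,0,0,0,-1],[0,0,0,0,-1],[0,0,0,0,-1],[0,0,0,0,-1],[0,0,0,0,-1],[0,0,0,0,-1],[0,0,0,0,-1],[0,0,0,0,-1],[0,0,0.5,0,-1],[0,0,1,0,-1],[0,0,1,0,-1],[0,0,1,0,-1],[0,0,0.7,0,-1],[-0.2,-1,0,0,-1],[-0.2,-1,0,0,-1],[-0.2,-1,0,0,-1],[-0.2,-1,0,0,-1],[-0.2,-1,0,0,-1],[-0.2,-1,0,0,-1],[-0.2,-1,0,0,-1]]
  ]
}}

```text
time_s: 25.8
position: [0.4611, -0.1601, 0.3179]
tcp_rot: [[-0.968, 0.252, 0.0], [0.252, 0.968, 0.0], [-0.0, 0.0, -1.0]]
force: [0.2, -1.1, 0.3]
opening: 0.997
```

Call:
{"fn": "send_rows", "kwargs": {
  "plan": [
    [[0,0,0,0,-1],[0,0,0,0,-1],[0,0,0,0,-1]]
  ]
}}

```text
time_s: 26.1
position: [0.4614, -0.1581, 0.3177]
tcp_rot: [[-0.968, 0.251, -0.0], [0.251, 0.968, 0.001], [0.001, 0.001, -1.0]]
force: [-0.4, -0.1, -0.7]
opening: 0.999
```

```bash
python3 - <<'E'
from h import *
from rig import mark_of
st();pic('c7.png')
for k in range(3):
  for n in("side","top"):
    imaging.capture(n)
    for t in["grip","hub_axis","tube"]:
        print(n,t,[(round(d["conf"],2),[round(float(x),3) for x in d["at"]]) for d in mark_of(n,t) if d["at"][0]>.48 and -.1<d["at"][1]<.1])
E
```

```text
t 26.10 pos [ 0.4614 -0.1581  0.3177] phi -0.877 r 0.2324 toolphi 0.254 F [-0.35 -0.09 -0.73] Ftan 0.21 Frad 0.29 open 0.999 j6 -108
side grip [(0.63, [0.505, 0.043, 0.191])]
side hub_axis [(0.58, [0.613, 0.016, 0.157])]
side tube [(0.81, [0.614, 0.021, 0.064])]
top grip [(0.65, [0.502, 0.047, 0.189])]
top hub_axis [(0.55, [0.61, 0.022, 0.162])]
top tube []
side grip [(0.63, [0.501, 0.044, 0.191])]
side hub_axis [(0.56, [0.613, 0.016, 0.157])]
side tube [(0.59, [0.612, 0.02, 0.064])]
top grip [(0.65, [0.503, 0.051, 0.19])]
top hub_axis [(0.85, [0.607, 0.019, 0.158])]
top tube []
side grip [(0.67, [0.505, 0.046, 0.191])]
side hub_axis [(0.8, [0.615, 0.018, 0.157])]
side tube [(0.96, [0.61, 0.019, 0.066])]
top grip [(0.71, [0.502, 0.049, 0.188])]
top hub_axis [(0.95, [0.607, 0.019, 0.159]), (0.26, [0.607, 0.019, -0.003])]
top tube []
```

View pics/c7.png

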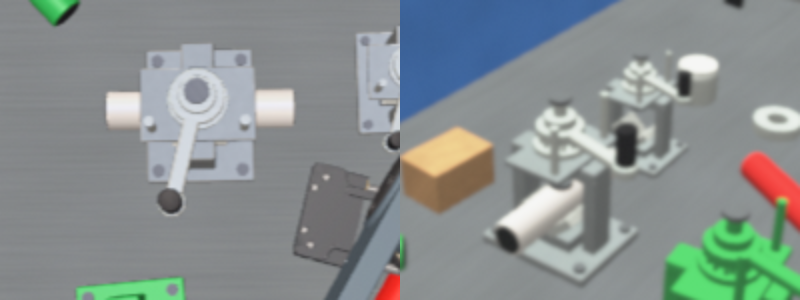

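```bash
python3 -c "
from rig import bot
print(bot.hand_in())"
```

```text
the job is handed in; nothing more can be done
None
```

I clamped the tube in the larger grey vise, left the lever home and let go, and handed the job in at about 26 s. No verdict was reported, so the clamping force itself is inferred, not measured.

**What I did:**
- I gripped the upright grip, lifted the lever about 12 mm off the serrations and swung it back two teeth.
- I dropped it home again and made one tightening stroke.
- The push on the grip ran free at about 7.8 N. It began to rise at a lever angle of about 0.1 rad past the vise's -x direction.
- I stopped at 11.7 N moving and 10.9 N at a stop. That should be roughly 75 to 135 N on the tube, inside the 50 to 190 N allowed.

**Last checks:**
- **Lever and tube:** the grip shows at about 190 mm height, so the lever is home. The tube is within about 3 mm of where it was (2 mm in height, by detector readings good to about 4 mm).
- **Robot and bystanders:** the gripper is open and clear. After the first release all four bystanders read unmoved. I did not re-measure them after the second approach, though the carton and bearing looked undisturbed in the last picture.

**One disagreement:** after the first release the cameras showed the lever about 0.08 rad behind where I had stopped pushing. I gripped it again to check. The push rose steeply to about 10 N at the same angle as before, and fell back the same way when I eased off. I took this as springiness in the lever with the screw still holding its clamp, so I released it without tightening further.

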